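Move the dose marker to morning

TASK

The pill case on the bamboo shelf has three interlocked marker keys in a row: round for morning, a slim straight bar for noon, a half-moon for bedtime; last night's half-moon key is still down. The morning pill has been taken, so press the round key down until it stays down and the half-moon key pops up. Do not press the noon bar key.

Things in the scene. Friction and masses are not known exactly. Their poses are not given: they have to be found in the camera images.
- round_top (a point): Centre of the top of the round key, an upright grey disc 34 mm across; moves with it. Up, it is 70 mm above the work surface, 18 mm above the top of the white case (100 x 164 x 34 mm, fixed on an 18 mm board). z is up, y runs along the row of keys, x across the case, away from the robot, to its flat lids. Three grey keys 48 mm apart, in any order. The small one-button case is not part of the job.
- key_round (a joint): How far the round key is pressed straight down, in m: 0 is up (at the start). It takes up to about 3 N before its hard stop at 0.014. Pushed past about 0.0125 and let go it is caught and stays near 0.012; let go before that it springs back to 0. On the way down it frees whichever key was down.
- key_moon (a joint): How far the half-moon key (20 mm along x, 40 mm along y, straight edge towards the robot) is down, in m: about 0.012 at the start (latched, its top 6 mm above the case's top), 0 when it has popped up. Same mechanism as the round key.
- key_bar (a joint): How far the slim bar key (46 mm along x, 12 mm along y) is down, in m: 0 is up, as at the start, and it must stay up. Same mechanism as the round key.

How it is judged:
At the end, for the whole second after the job is handed in: The round key stays down by itself (more than 8 mm down), and the half-moon and bar keys are both up (less than 3 mm down) (value of joint key_round above 0.008 m and value of joint each of key_moon, key_bar below 0.003 m); the robot touches nothing.
It fails at once if the noon bar key is pressed (more than 5 mm down) (value of joint key_bar above 0.005 m).
It also fails if it takes over 27 s, if anything falls off the work surface, if the arm or the gripper's body presses on something with over 40 N, if the wrist force passes 120 N, or if a joint passes its speed limit or range.

ROBOT

A 6-joint arm with a two-finger parallel gripper is mounted at the origin on the work surface. World frame = base frame: x ahead of the robot, y to its left, z up, the work surface at z = 0. Lengths are in m, angles in rad, forces in N, time in s.
With the tool pointing down it reaches from about 0.35 to 0.85 m from the base axis. Payload 8.1 kg.
Tool frame: the origin (TCP) lies on the mounting face of the last link; the fingertips stand 186 mm ahead of it and the grasp point (between the pads) lies 167 mm ahead of it; z points along the fingers, y is the line along which they close (so a half turn about z gives the same grasp; the last joint's range is limited). The gripper opens to 93 mm and grips with 3 to 60 N. Pads are 15 mm wide; open, the fingers measure 128 mm over their backs; the gripper's body (75 mm by 188 mm) begins 65 mm behind the grasp point.
Start: joints at [1.023, 0.13, 1.488, -0, 1.523, -0.085], TCP at [0.268, 0.537, 0.405] pointing down, gripper open.
Joint ranges: [-2.96, 2.96], [-0.89, 2.26], [0.02, 2.5], [-1.34, 4.48], [0, 2.73], [-2.66, 2.66]. Speed limits (rad/s): [2.39, 2.39, 2.79, 3.14, 3.14, 3.14].

INTERFACE

Orientations are given as a rotation vector (axis times angle).
In Python, from plant import read_state, read_camera, camera_params, close_job gives the robot as it stands. The module is installed in compiled form; this text tells all that it offers.
- The arm moves only by the tool servo_tool, never from a script. Its argument "increments" is a list of rows, each an object with "slide": the shift along the tool's x, y, z in mm, a list of three; "dr": the turn, a rotation vector about the tool's x, y, z in rad, a list of three; "jaw": the closure, from 0 (fully open) to 1 (shut). In form: [{"slide": [x, y, z], "dr": [ax, ay, az], "jaw": jaw}, ...]. A call has 1 to 20 rows; each row is the pose to reach, as a shift and turn from the pose commanded when the call began, along the tool's axes at that moment; what a row does not reach only later rows make up. A row lasts 1/10 s, in which the tool goes at most 50 mm and 8.59 degrees, less where a joint would pass 70% of its speed; a pose out of reach is approached as far as the arm can. A call with a gripper value outside its range is refused whole. The fingers move at their own pace and stop on an object; "force" is the grip in N (left out, the last holds). Time passes only in rows, so rows that repeat a pose let the fingers close. It gives the time, the measured TCP pose, the force, the opening and the grip force at its end, in the units of the state.
- read_state(): the state, without advancing time (a new reading comes with each control period).
- read_camera(name): name is "side" or "top"; returns (picture, depth): 420x560x3 uint8, red, green, blue; 420x560 float32, m along the optical axis (not along the pixel's ray), 0 where there is no reading.
- camera_params(name): a dict with "fx", "fy", "cx", "cy" (pixels), "k1" (the pictures are not rectified: a ray, as slopes to the right and down, at radius r is drawn at 1 + k1 r^2 times it, then the intrinsics apply), "rvec" (rotation vector, rad) and "tvec" (3), from world to camera coordinates, as OpenCV has them. Camera axes: x right, y down, z forward; pixel columns grow to the right and rows downward; lengths in m; the calibration is good to about 2 mm. A picture is of the moment at which its call begins. camera_params takes no time and is no camera call.
- close_job(): hands the job in; it is judged then, once.
The state is a dict: "t": time; "q": joint angles; "dq": joint speeds; "joint_torque": joint torques, N m; "tool_pos": TCP position; "orientation": TCP orientation; "force": force on the tool from outside, world axes, zero at the start; "wrist_torque": the same for the moment, N m; "opening": finger opening in m; "gripper_force": force on a finger pad.
Only numpy, scipy, OpenCV 4.12 (cv2) and the standard library are available. Lean on these libraries where they do the work, as an engineer would, in place of code of your own. Each camera call takes 0.05 s, during which the arm holds its last target. There are 200 camera calls.

## Working session

There is one attempt and no reset: what is moved stays moved. The work goes in short steps, Python scripts to look and compute and a tool call to move; the robot and the scene stay as the last step left them, time stands still between calls to the robot, and variables do not carry over. Pictures are saved under pics/ and viewed, at most 10 in all, crops included, and the job is handed in when it is done.

Besides the shell and the picture viewer there is one more tool, called after "Emit:" as name([rows], argument=value, ...), one row to a line, values as JSON. servo_tool: Moves the arm, as the interface text tells. Its arguments: {"type":"object","properties":{"increments":{"type":"array"},"force":{"type":"number"}},"required":["increments"]}

```bash
mkdir -p pics; cat > h.py <<'E'
import numpy as np,cv2
from plant import *
def cam(n):
    p=camera_params(n);R=cv2.Rodrigues(np.array(p['rvec'],float))[0];return p,R,np.array(p['tvec'],float).ravel()
def ray(n,u,v):
    p,R,t=cam(n);d=np.array([(u-p['cx'])/p['fx'],(v-p['cy'])/p['fy']]);s=d.copy()
    for _ in range(20): s=d/(1+p['k1']*(s@s))
    return -R.T@t, R.T@np.array([s[0],s[1],1])
def onz(n,u,v,z):
    c,d=ray(n,u,v);return c+d*(z-c[2])/d[2]
def shot(n,f):
    a,d=read_camera(n);cv2.imwrite(f'pics/{f}.png',a[:,:,::-1]);np.savez(f'{f}.npz',a=a,d=d);return a,d
E
python3 - <<'E'
from h import *
for n in('top','side'):
    shot(n,n+'0');c,d=ray(n,280,210);print(n,c,d)
s=read_state();print(s['t'],s['tool_pos'],s['orientation'],s['opening'])
print(cv2.Rodrigues(np.array(s['orientation']))[0].round(3))
E
```

```text
top [0.4643272  0.03257185 0.74762088] [ 0.08799449  0.04122238 -0.99558474]
side [ 0.50541819 -0.45033428  0.52899594] [ 0.10934032  0.70759355 -0.69822753]
0.1 [0.26773688 0.53671377 0.40380141] [-7.20304240e-01 -3.05737033e+00  2.49478061e-03] 0.09301422081028136
[[-0.895  0.446 -0.001]
 [ 0.446  0.895 -0.001]
 [ 0.    -0.002 -1.   ]]
```

View pics/top0.png

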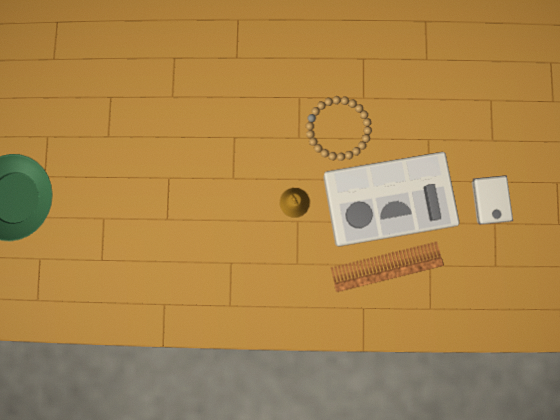

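View pics/side0.png

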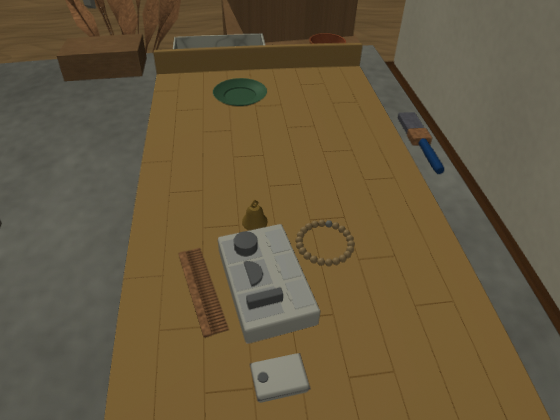

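The top view shows the round key at about (359,214), the moon at (396,211) and the bar at (432,202). In the side view they are at about (245,240), (252,273) and (265,298). The bell is next to the case, at (295,202) in the top view.

```bash
python3 - <<'E'
from h import *
def blobs(n,box):
    a=np.load(n+'0.npz');im=a['a'].astype(int);D=a['d'];x0,y0,x1,y1=box
    m=np.zeros(im.shape[:2],np.uint8)
    m[y0:y1,x0:x1]=((im.max(2)<125)&(im.max(2)-im.min(2)<25))[y0:y1,x0:x1]
    k,l,st,c=cv2.connectedComponentsWithStats(m)
    for i in range(1,k):
        if st[i,4]>100:
            pz=[]
            vv,uu=np.where(l==i)
            for u,v in zip(uu,vv):
                if D[v,u]>0:
                    o,d=ray(n,u,v);pz.append(o+d*D[v,u])
            pz=np.array(pz);top=pz[pz[:,2]>np.percentile(pz[:,2],90)-.004]
            print(n,c[i],st[i],'onz70',onz(n,*c[i],.07).round(4),'z58',onz(n,*c[i],.058).round(4),'depth',np.median(pz,0).round(4),'topmid',((top.max(0)+top.min(0))/2).round(4))
blobs('top',(325,150,460,245));blobs('side',(215,225,315,335))
for uv in [(325,172),(444,153),(458,224),(338,245)]: print(onz('top',*uv,.052).round(4))
print('bell',onz('top',295,202,.03))
E
```

```text
top [431.90647482 201.86330935] [424 184  17  37 417] onz70 [ 0.5372 -0.1329  0.07  ] z58 [ 0.5385 -0.1358  0.058 ] depth [ 0.5372 -0.1328  0.0708] topmid [ 0.5377 -0.1339  0.0715]
top [394.57102273 209.72727273] [381 201  30  18 352] onz70 [ 0.5265 -0.0851  0.07  ] z58 [ 0.5276 -0.0871  0.058 ] depth [ 0.5272 -0.0863  0.0598] topmid [ 0.5277 -0.0879  0.0603]
top [358.78937729 214.41575092] [346 202  27  26 546] onz70 [ 0.52   -0.0395  0.07  ] z58 [ 0.5209 -0.0408  0.058 ] depth [ 0.5202 -0.0396  0.0713] topmid [ 0.5198 -0.0397  0.0723]
side [251.12959866 258.67892977] [ 231  231   41   59 1196] onz70 [ 0.5267 -0.0741  0.07  ] z58 [ 0.5272 -0.0642  0.058 ] depth [ 0.5269 -0.0568  0.0587] topmid [ 0.5209 -0.0399  0.0697]Traceback (most recent call last):
  File "<stdin>", line 16, in <module>
  File "<stdin>", line 13, in blobs
  File "h.py", line 6, in ray
    p,R,t=cam(n);d=np.array([(u-p['cx'])/p['fx'],(v-p['cy'])/p['fy']]);s=d.copy()
          ~~~^^^
  File "h.py", line 4, in cam
    p=camera_params(n);R=cv2.Rodrigues(np.array(p['rvec'],float))[0];return p,R,np.array(p['tvec'],float).ravel()
ValueError: time passes only in moves, steps and waits
```

Emit:
servo_tool([
  {"slide": [-15,-13,0],"dr": [0,0,0.03],"jaw": 1},
  {"slide": [-45,-38,0],"dr": [0,0,0.09],"jaw": 1},
  {"slide": [-80,-67,0],"dr": [0,0,0.16],"jaw": 1},
  {"slide": [-115,-96,10],"dr": [0,0,0.22],"jaw": 1},
  {"slide": [-150,-125,20],"dr": [0,0,0.29],"jaw": 1},
  {"slide": [-185,-155,30],"dr": [0,0,0.36],"jaw": 1},
  {"slide": [-220,-184,40],"dr": [0,0,0.43],"jaw": 1},
  {"slide": [-255,-213,50],"dr": [0,0,0.5],"jaw": 1},
  {"slide": [-290,-242,60],"dr": [0,0,0.57],"jaw": 1},
  {"slide": [-325,-272,70],"dr": [0,0,0.63],"jaw": 1},
  {"slide": [-360,-301,80],"dr": [0,0,0.7],"jaw": 1},
  {"slide": [-395,-330,88],"dr": [0,0,0.77],"jaw": 1},
  {"slide": [-430,-359,94],"dr": [0,0,0.84],"jaw": 1},
  {"slide": [-455,-380,98],"dr": [0,0,0.88],"jaw": 1},
  {"slide": [-475,-397,102],"dr": [0,0,0.91],"jaw": 1},
  {"slide": [-483,-404,104],"dr": [0,0,0.923],"jaw": 1},
  {"slide": [-483,-404,104],"dr": [0,0,0.923],"jaw": 1},
  {"slide": [-483,-404,104],"dr": [0,0,0.923],"jaw": 1},
  {"slide": [-483,-404,104],"dr": [0,0,0.923],"jaw": 1},
])

```text
t: 2.0
tool_pos: [0.5194, -0.039, 0.3009]
orientation: [-2.004, -2.419, -0.0]
force: [0.2, -0.4, 0.0]
opening: 0.0008
gripper_force: 0.0
```

```bash
python3 - <<'E'
from h import *
a,_=shot('side','side1')
s=read_state();print(s['t'],s['tool_pos'],s['opening'],s['force'])
print(cv2.Rodrigues(np.array(s['orientation']))[0].round(3))
cv2.imwrite('pics/c1.png',cv2.resize(a[100:350,130:380,::-1],None,fx=2.3,fy=2.3))
E
```

```text
2.05 [ 0.51944822 -0.03902436  0.30092994] 0.0005905397279311407 [-0.96605008  0.62494054 -0.24894182]
[[-0.186  0.983  0.   ]
 [ 0.983  0.186  0.   ]
 [ 0.     0.    -1.   ]]
```

View pics/c1.png

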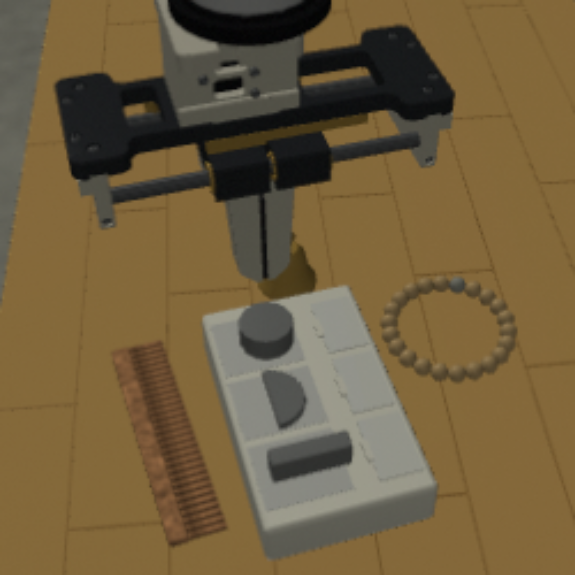

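The crop shows the closed fingertips at crop pixel (265,275), straight above the round key at (266,330), and square to the row. I'll go down.

Emit:
servo_tool([
  {"slide": [-1,0,8],"dr": [0,0,0],"jaw": 1},
  {"slide": [-1,0,20],"dr": [0,0,0],"jaw": 1},
  {"slide": [-1,0,32],"dr": [0,0,0],"jaw": 1},
  {"slide": [-1,0,40],"dr": [0,0,0],"jaw": 1},
  {"slide": [-1,0,44],"dr": [0,0,0],"jaw": 1},
  {"slide": [-1,0,48],"dr": [0,0,0],"jaw": 1},
  {"slide": [-1,0,52],"dr": [0,0,0],"jaw": 1},
  {"slide": [-1,0,54],"dr": [0,0,0],"jaw": 1},
  {"slide": [-1,0,55],"dr": [0,0,0],"jaw": 1},
  {"slide": [-1,0,55],"dr": [0,0,0],"jaw": 1},
  {"slide": [-1,0,55],"dr": [0,0,0],"jaw": 1},
])

```text
t: 3.15
tool_pos: [0.5199, -0.0413, 0.2458]
orientation: [2.007, 2.417, 0.0]
force: [0.3, 0.6, -0.6]
opening: 0.0004
gripper_force: 0.0
```

Emit:
servo_tool([
  {"slide": [0,0,1],"dr": [0,0,0],"jaw": 1},
  {"slide": [0,0,2],"dr": [0,0,0],"jaw": 1},
  {"slide": [0,0,3],"dr": [0,0,0],"jaw": 1},
  {"slide": [0,0,4],"dr": [0,0,0],"jaw": 1},
  {"slide": [0,0,4],"dr": [0,0,0],"jaw": 1},
])

```text
t: 3.65
tool_pos: [0.5201, -0.0413, 0.2423]
orientation: [2.006, 2.417, 0.0]
force: [-1.6, -0.2, 4.8]
opening: 0.0004
gripper_force: 2.9
```

```bash
python3 - <<'E'
from h import *
a,_=shot('side','side2')
s=read_state();print(s['t'],s['tool_pos'],s['force'])
cv2.imwrite('pics/c2.png',cv2.resize(a[180:350,180:350,::-1],None,fx=3.4,fy=3.4))
E
```

```text
3.7 [ 0.52010659 -0.04125718  0.24232996] [-1.56833215  1.17168487  5.8160133 ]
```

View pics/c2.png

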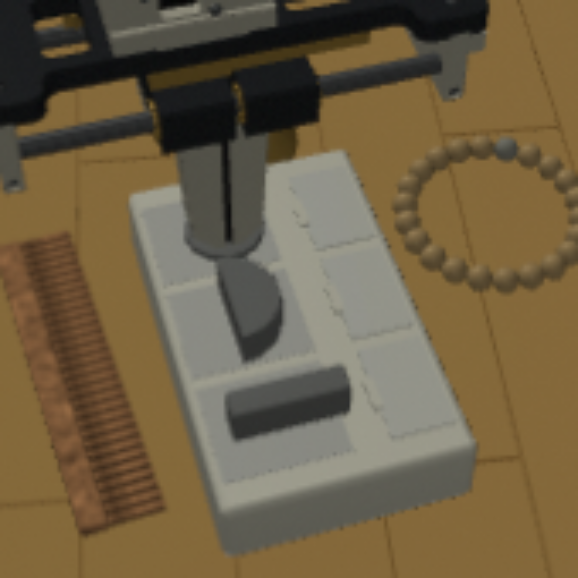

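The moon key is up at crop pixel (250,310), and the round key is pressed under the tips. The force is above 3 N, so the key is at or near its stop. I'll push slightly further to be sure, then retreat.

Emit:
servo_tool([
  {"slide": [0,0,1],"dr": [0,0,0],"jaw": 1},
  {"slide": [0,0,1],"dr": [0,0,0],"jaw": 1},
  {"slide": [0,0,0],"dr": [0,0,0],"jaw": 1},
  {"slide": [0,0,-4],"dr": [0,0,0],"jaw": 1},
  {"slide": [0,0,-12],"dr": [0,0,0],"jaw": 1},
  {"slide": [0,0,-30],"dr": [0,0,0],"jaw": 1},
  {"slide": [0,0,-60],"dr": [0,0,0],"jaw": 1},
  {"slide": [0,0,-90],"dr": [0,0,0],"jaw": 1},
  {"slide": [0,0,-110],"dr": [0,0,0],"jaw": 1},
  {"slide": [0,0,-120],"dr": [0,0,0],"jaw": 1},
  {"slide": [0,0,-120],"dr": [0,0,0],"jaw": 1},
  {"slide": [0,0,-120],"dr": [0,0,0],"jaw": 1},
])

```text
t: 4.9
tool_pos: [0.5196, -0.0412, 0.3607]
orientation: [-2.006, -2.416, 0.001]
force: [-0.2, -0.5, 0.4]
opening: 0.0008
gripper_force: 0.0
```

```bash
python3 - <<'E'
from h import *
a,_=shot('side','side3')
s=read_state();print(s['t'],s['tool_pos'],s['force'])
cv2.imwrite('pics/c3.png',cv2.resize(a[180:350,180:350,::-1],None,fx=3.4,fy=3.4))
E
```

```text
4.95 [ 0.51942864 -0.04113912  0.36017681] [-0.19889257 -0.05991865 -0.84559044]
```

View pics/c3.png

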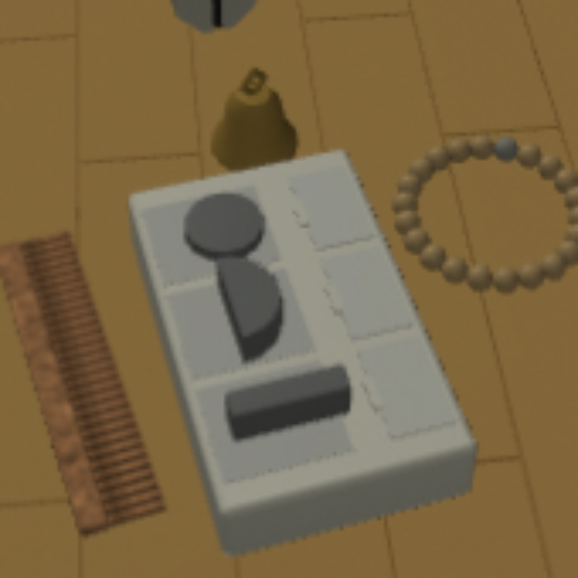

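The round key at (224,226) stays low, the moon and bar keys are up, and the arm is clear. I'll hand the job in.

```bash
python3 -c "
from plant import close_job
print(close_job())"
```

```text
the job is handed in; nothing more can be done
None
```

The last camera view before I handed the job in showed the round key staying down by itself, the half-moon key popped up, the bar key still up, and the arm clear; the hand-in itself returned no verdict.

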